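Stow the worn pulley, then hold the drive box cover for screwing

TASK

We are closing up the drive box of the decorating wheel: set the worn pulley down in the open spares drawer, not dropping it from a height, and slide the drawer fully shut. Then take the cover plate by its grip bar and hold it level and still over the open drive box, about 15 mm above the rim and not touching it, with its four holes lined up over the four threaded holes (either way round), and finish while still holding it there so that I can start the screws. Leave everything else on the bench where it is.

Things in the scene. Friction and masses are not known exactly. Their poses are not given: they have to be found in the camera images.
- pulley: the worn belt pulley, dark steel, standing on its rim disc on the bench with the hub up, 0.25 kg (may vary by a third): grooved disc 50 mm across and 18 mm high, with a coaxial round hub 26 mm across on top, from 18 to 46 mm height. Origin: centre of the underside; z up along the axis. It and the cover plate may lie in either of two places, one nearer to the robot, one farther
- cover: the cover plate: aluminium, 124 x 94 x 5 mm (x, y, z), lying flat on the bench, about 0.3 kg (may vary by a third), with four 14 mm through holes at x = +-47, y = +-32 mm and a black upright grip bar in the middle of its top: 60 mm long along x, 12 mm thick along y, its top 35 mm above the underside. Origin: centre of the underside, which is also the middle of the hole pattern; z up
- cover_hole_a (a point): centre of the cover plate's hole at x = +47, y = +32 mm, on the underside; axes as the cover's
- cover_hole_b (a point): centre of the cover plate's hole at x = -47, y = -32 mm, on the underside; axes as the cover's
- drivebox: the drive box: fixed green open-topped metal box on the bench at the left, 124 x 94 x 70 mm (x, y, z; two feet make it 150 mm long at the bench), with four aluminium corner posts flush with its rim, each with a 6 mm threaded hole, at x = +-47, y = +-32 mm. Origin: centre of the underside, on the bench; the rim is at z = 70 mm; z up
- drivebox_hole_a (a point): mouth of the box's threaded hole at x = +47, y = +32 mm, at rim height; axes as the box's
- drivebox_hole_b (a point): mouth of the box's threaded hole at x = -47, y = -32 mm, at rim height; axes as the box's
- spares: the spares cabinet: fixed low grey cabinet at the right, 200 x 180 x 90 mm (x, y, z) with one drawer that opens along its own -x (towards the robot). Origin: centre of the underside, on the bench
- spares_drawer0 (a joint): opening of the drawer in m: 0 is fully shut (hard stop), it starts 0.10 to 0.13 open; slides with about 1 N of friction and stays where it is left
- spares_drawer0_handle (a point): middle of the drawer's bar handle: a round bar about 90 mm long across the front (along y), 35 mm out from the drawer's front face, about 52 mm above the bench; axes as the cabinet's. It moves with the drawer; free room below and in front
- drawer_floor (a point): centre of the drawer's inner floor, 22 mm above the bench; axes as the cabinet's; moves with the drawer. Inside the drawer is 155 mm (x) by 138 mm (y); side walls end 68 mm above the bench, the front 78 mm. The part open from above runs along x from -77 mm (inner front face) to (drawer opening - 84 mm), the front edge of the cabinet's top
- screw_bowl: bystander: small white ceramic bowl, 68 mm across, 30 mm high; origin centre of underside
- glaze_jar: bystander: small amber glass jar with black cap, 48 mm across, 60 mm high; origin centre of underside
- kiln_prop: bystander: small terracotta spool, 28 mm across, 40 mm high; origin centre of underside
- stone: bystander: small flat black pebble, 26 mm across, 15 mm high; origin centre of underside
Things that resemble listed ones, but are neither listed nor needed, are in the scene too. What is shaped like the pulley but pink or purple is not meant.

How it is judged:
By the outcome, as a careful person would: the job done as asked, in the order asked, and still so for the second after the job is handed in, while the arm keeps its last pose, push and grip.
It also fails if it takes over 58 s, if anything falls off the work surface, if the arm or the gripper's body presses on something with over 40 N, if the wrist force passes 120 N, or if a joint passes its speed limit or range.

ROBOT

A 7-joint arm with a two-finger parallel gripper is mounted at the origin on the work surface. World frame = base frame: x ahead of the robot, y to its left, z up, the work surface at z = 0. Lengths are in m, angles in rad, forces in N, time in s.
With the tool pointing down it reaches from about 0.4 to 0.85 m from the base axis. Payload 10.4 kg.
Tool frame: the origin (TCP) lies between the finger pads; the fingertips stand 17 mm ahead of it and the grasp point (between the pads) lies 2 mm behind it (manip.tips_ahead is the distance from the TCP to the fingertips, in m); z points along the fingers, y is the line along which they close (so a half turn about z gives the same grasp; the last joint's range is limited). The gripper opens to 85 mm and grips with 20 to 120 N. Pads are 22 mm wide; open, the fingers measure 114 mm over their backs; the gripper's body (76 mm by 85 mm) begins 54 mm behind the grasp point. The pads swing forward as they close: fully open they stand 13 mm farther back than shut.
Start: joints at [1.163, 0.332, -0.065, 1.46, 0.022, 1.35, -0.088], TCP at [0.235, -0.579, 0.248] pointing down, gripper open.
Joint ranges: [-2.6, 2.6], [-0.5, 2.12], [-1.47, 1.34], [0.16, 2.42], [-1.27, 4.41], [0.06, 2.06], [-2.6, 2.6]. Speed limits (rad/s): [2.22, 2.22, 2.79, 2.79, 3.14, 3.14, 3.14].

INTERFACE

Orientations are given as a 3x3 rotation matrix whose columns are the frame's x, y, z axes.
In Python, from cell import manip gives the robot as it stands.
- The arm moves only by the tool carry_out, never from a script. Its argument "deltas" is a list of rows, each a list of 3 entries, a list of its own where there are three numbers: the shift along the tool's x, y, z in units of 40 mm (1.0 is 40 mm), then the turn, a rotation vector about the tool's x, y, z in units of 10 degrees (1.0 is 10 degrees), then the opening, from 0 (shut) to 1 (fully open). A call has 1 to 12 rows; each row shifts and turns the commanded pose from where the row before left it, along the tool's axes as they then stand; what a row does not reach is not made up. A row lasts 1/8 s, in which the tool goes at most 62.5 mm and 10.7 degrees, less where a joint would pass 70% of its speed; a pose out of reach is approached as far as the arm can. A call is refused whole if a number of a shift passes 1 or a number of a turn 1, either way. A call with a gripper value outside its range is refused whole. The fingers move at their own pace and stop on an object; "grip_force" is the grip in N (left out, the last holds). Time passes only in rows, so rows that do not move let the fingers close. It gives the time, the measured TCP pose, the force, the opening and the grip force at its end, in the units of the state.
- manip.sense(): the state, without advancing time (a new reading comes with each control period).
- manip.snapshot(name): name is "scene" or "top" or "wrist"; returns a dict with "pixels" (480x640x3 uint8, blue, green, red), "K" (3x3 intrinsics, pixels), "T" (4x4, takes a point from camera to world coordinates). Camera axes: x right, y up, looking along -z (the intrinsics and any distortion apply to the point x, -y, -z); pixel columns grow to the right and rows downward; lengths in m; the calibration is good to about 2 mm. A picture is of the moment at which its call begins. There is no depth.
- manip.job_done(): hands the job in; it is judged then, once.
Trained networks look in a picture, given as the dict that the camera call returned (one of the last four; its "shot" number tells which), for a name from the list of things; names that differ only in an ending like _2 or _b are one class to them, and where a whole thing is asked for, a point or a joint stands for the part that bears it (a point fixed in the world has none). Each returns a list of dicts, best first, with "p" (0 to 1); they miss things now and then, are a little off and sometimes report something else, mostly with a low value. They report only what shows in the picture. A call takes as long as a camera call. They do not tell look-alikes from the thing itself.
- manip.look_for(picture, thing): "extent" ([left, top, right, bottom] as shares, 0 to 1, of the picture: columns of its width, rows of its height, round what is visible of it).
- manip.mark_of(picture, thing): "position" ([column, row] as shares, 0 to 1, of the picture: columns of its width, rows of its height: a listed point, or the origin of a listed thing).
The state is a dict: "t": time; "joint_pos": joint angles; "qvel": joint speeds; "effort": joint torques, N m; "ee_pos": TCP position; "ee_rot": TCP orientation; "wrist_force": force on the tool from outside, world axes, zero at the start; "moment": the same for the moment, N m; "width": finger opening in m; "gripper_force": force on a finger pad.
Only numpy, scipy, OpenCV 4.12 (cv2) and the standard library are available. Lean on these libraries where they do the work, as an engineer would, in place of code of your own. Each camera call takes 0.05 s, during which the arm holds its last target. There are 200 camera calls.

## Working session

There is one attempt and no reset: what is moved stays moved. The work goes in short steps, Python scripts to look and compute and a tool call to move; the robot and the scene stay as the last step left them, time stands still between calls to the robot, and variables do not carry over. Pictures are saved under pics/ and viewed, at most 10 in all, crops included, and the job is handed in when it is done.

Besides the shell and the picture viewer there is one more tool, called after "Call:" as a command line: name --argument value ..., lists and objects as JSON in quotes. carry_out: Moves the arm, as the interface text tells. Its arguments: {"type":"object","properties":{"deltas":{"type":"array"},"grip_force":{"type":"number"}},"required":["deltas"]}

```bash
ls; mkdir -p pics; cat > h.py <<'E'
from cell import manip
import numpy as np, cv2
def pix2ray(s,uv):
    K=np.array(s["K"]);T=np.array(s["T"])
    d=np.linalg.inv(K)@np.array([uv[0],uv[1],1.0]); d=np.array([d[0],-d[1],-d[2]])
    d=T[:3,:3]@d; return T[:3,3],d/np.linalg.norm(d)
def at_z(s,uv,z):
    o,d=pix2ray(s,uv); return o+d*(z-o[2])/d[2]
def proj(s,p):
    T=np.array(s["T"]);c=T[:3,:3].T@(np.asarray(p)-T[:3,3]);c=np.array([c[0],-c[1],-c[2]])
    u=np.array(s["K"])@c; return u[:2]/u[2]
def tri(rays):
    A=np.zeros((3,3));b=np.zeros(3)
    for o,d in rays:
        P=np.eye(3)-np.outer(d,d);A+=P;b+=P@o
    x=np.linalg.solve(A,b)
    return x,[np.linalg.norm((np.eye(3)-np.outer(d,d))@(x-o)) for o,d in rays]
WH=np.array([640,480])
E
python3 - <<'E'
from h import *
np.set_printoptions(precision=4,suppress=True)
S={n:manip.snapshot(n) for n in("scene","top")}
for n,s in S.items():
    cv2.imwrite(f"pics/{n}0.png",s["pixels"]); print(n,s.keys(),np.array(s["K"]).tolist(),np.array(s["T"])[:3,3])
things="pulley cover cover_hole_a drivebox drivebox_hole_a spares spares_drawer0_handle drawer_floor screw_bowl glaze_jar kiln_prop stone".split()
for t in things:
    for n,s in S.items():
        print(t,n,[(round(r["p"],2),np.round(np.array(r["position"])*WH,1).tolist()) for r in manip.mark_of(s,t)[:5]])
E
```

```text
pics
scene dict_keys(['pixels', 'K', 'T', 'shot']) [[483.1352932256775, 0.0, 317.924697461625], [0.0, 483.1352932256775, 243.37994118398512], [0.0, 0.0, 1.0]] [ 1.1162 -0.1785  0.7455]
top dict_keys(['pixels', 'K', 'T', 'shot']) [[459.82354486053777, 0.0, 319.6906084613376], [0.0, 459.82354486053777, 237.0892480688204], [0.0, 0.0, 1.0]] [0.5301 0.017  0.9777]
pulley scene [(0.96, [381.2, 302.4]), (0.88, [332.3, 309.5]), (0.7, [369.1, 340.8]), (0.27, [456.1, 216.3])]
pulley top [(0.97, [303.7, 155.8]), (0.94, [316.3, 193.4]), (0.73, [276.9, 183.5]), (0.67, [192.3, 254.3]), (0.57, [344.7, 306.5])]
cover scene [(0.76, [289.5, 235.9])]
cover top [(0.94, [326.9, 285.6])]
cover_hole_a scene [(0.68, [312.3, 243.9]), (0.59, [268.1, 233.5]), (0.32, [408.6, 280.8])]
cover_hole_a top [(0.62, [346.5, 308.7]), (0.57, [310.0, 269.8])]
drivebox scene [(0.88, [425.1, 223.2])]
drivebox top [(0.82, [193.6, 259.1])]
drivebox_hole_a scene [(0.83, [455.0, 215.0]), (0.69, [405.7, 188.7])]
drivebox_hole_a top [(0.75, [168.7, 231.6]), (0.75, [192.7, 281.7]), (0.63, [481.1, 191.7])]
spares scene [(0.67, [142.1, 377.5])]
spares top [(0.66, [481.8, 189.7])]
spares_drawer0_handle scene [(0.56, [189.7, 247.2])]
spares_drawer0_handle top [(0.89, [427.9, 286.7])]
drawer_floor scene [(0.89, [165.8, 313.8])]
drawer_floor top [(0.93, [458.0, 234.8])]
screw_bowl scene [(0.58, [452.2, 292.9]), (0.2, [408.2, 282.3])]
screw_bowl top [(0.92, [213.1, 172.4])]
glaze_jar scene []
glaze_jar top [(0.75, [385.6, 183.9]), (0.44, [454.5, 237.6])]
kiln_prop scene [(0.63, [259.2, 288.1]), (0.56, [334.4, 309.7])]
kiln_prop top [(0.56, [371.8, 235.9])]
stone scene [(0.65, [258.5, 344.5]), (0.42, [406.8, 281.9]), (0.3, [289.4, 236.8])]
stone top [(0.42, [245.5, 197.8])]
```

View pics/top0.png

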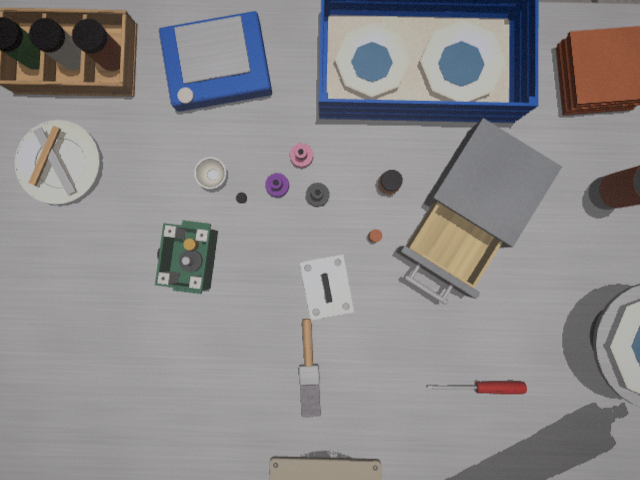

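View pics/scene0.png

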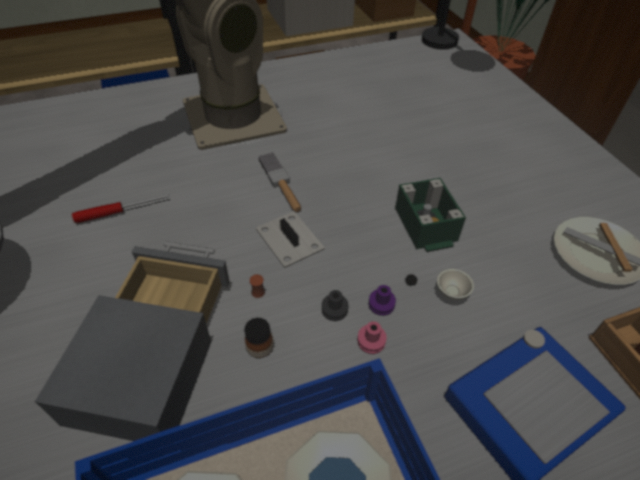

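The top view shows the dark pulley at (317,194) with purple and pink decoys at (277,185) and (301,156). The cover is at (327,287), the box at (185,258), and the open drawer at (455,245) with its handle at (428,287). In the scene view the dark pulley is at (335,305).

```bash
python3 - <<'E'
from h import *
np.set_printoptions(precision=4,suppress=True)
print(manip.tips_ahead)
S={n:manip.snapshot(n) for n in("scene","top")}
a,b=S["scene"],S["top"]
P={"pulley":((332.3,309.5),(316.3,193.4)),"cover":((289.5,235.9),(326.9,285.6)),"box":((425.1,223.2),(193.6,259.1)),
"handle":((189.7,247.2),(427.9,286.7)),"floor":((165.8,313.8),(458,234.8)),"hole":((455,215),(192.7,281.7)),"hole?":((455,215),(203,235))}
for k,(u,v) in P.items():
    x,e=tri([pix2ray(a,u),pix2ray(b,v)]); print(k,x,np.round(e,4))
# all hole marks
for n,s in S.items():
    for t,z in(("cover_hole_a",0),("cover_hole_b",0),("drivebox_hole_a",.07),("drivebox_hole_b",.07)):
        print(n,t,[(round(r["p"],2),np.round(np.array(r["position"])*WH).tolist(),at_z(s,np.array(r["position"])*WH,z)[:2].round(4).tolist()) for r in manip.mark_of(s,t)])
# enlarged crops of top: box+cover
c=cv2.resize(b["pixels"][200:330,140:370],None,fx=3.4,fy=3.4,interpolation=cv2.INTER_CUBIC)
cv2.imwrite("pics/crop1.png",c)
def obj(img,mask,name):
    n,l,st,ce=cv2.connectedComponentsWithStats(mask)
    for i in range(1,n):
        if st[i,4]>60: print(name,st[i],ce[i])
for n,s in S.items():
    g=s["pixels"].astype(int); h=cv2.cvtColor(s["pixels"],cv2.COLOR_BGR2GRAY)
    roi=np.zeros_like(h)
    x,y=P["cover"][0 if n=="scene" else 1]; x=int(x);y=int(y); roi[y-22:y+22,x-25:x+25]=1
    m=((h<60)*roi).astype(np.uint8)
    n_,l,st,ce=cv2.connectedComponentsWithStats(m)
    for i in range(1,n_):
        if st[i,4]>40: print(n,"bar",st[i],ce[i],cv2.minAreaRect(np.argwhere(l==i)[:,::-1].astype(np.float32)))
E
```

```text
0.017
pulley [0.6654 0.0289 0.0009] [0.0045 0.0045]
cover [0.4716 0.0056 0.0089] [0.0007 0.0007]
box [ 0.5214  0.2937 -0.0053] [0.0014 0.0014]
handle [ 0.4774 -0.1934  0.0569] [0.001 0.001]
floor [ 0.5844 -0.2623  0.0204] [0.0016 0.0016]
hole [ 0.494   0.3366 -0.0205] [0.0445 0.0445]
hole? [0.5827 0.2768 0.0819] [0.0281 0.0281]
scene cover_hole_a [(0.92, [313.0, 246.0], [0.5067, 0.0427]), (0.73, [270.0, 232.0], [0.4386, -0.0282])]
scene cover_hole_b [(0.92, [313.0, 246.0], [0.5067, 0.0427]), (0.73, [270.0, 232.0], [0.4386, -0.0282])]
scene drivebox_hole_a [(0.85, [409.0, 189.0], [0.4834, 0.2622]), (0.67, [457.0, 215.0], [0.5827, 0.3184])]
scene drivebox_hole_b [(0.85, [409.0, 189.0], [0.4834, 0.2622]), (0.67, [457.0, 215.0], [0.5827, 0.3184])]
top cover_hole_a [(0.9, [312.0, 270.0], [0.5025, 0.0385]), (0.69, [347.0, 304.0], [0.4343, -0.0369])]
top cover_hole_b [(0.9, [312.0, 270.0], [0.5025, 0.0385]), (0.69, [347.0, 304.0], [0.4343, -0.0369])]
top drivebox_hole_a [(0.87, [172.0, 233.0], [0.5731, 0.3169]), (0.74, [194.0, 283.0], [0.4738, 0.2685])]
top drivebox_hole_b [(0.87, [172.0, 233.0], [0.5731, 0.3169]), (0.74, [194.0, 283.0], [0.4738, 0.2685])]
scene bar [280 219  18  27 236] [288.8559 232.1483] ((288.81707763671875, 232.14634704589844), (29.048322677612305, 9.214251518249512), 51.34019088745117)
```

View pics/crop1.png

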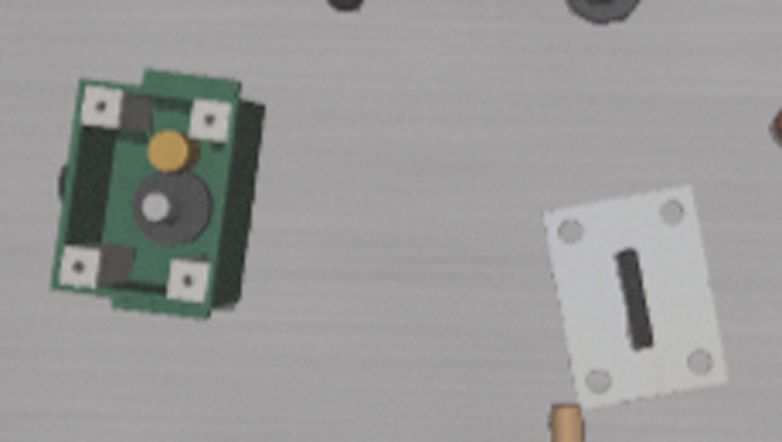

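The crop shows the box's four threaded holes at about (101,106), (209,120), (78,267) and (187,281), which gives a yaw near -8°. The cover holes are at (571,232), (672,212), (598,381) and (700,361), which gives a yaw near +10°. The spatula's handle sits close to the cover's near corner.

```bash
cat >> h.py <<'E'
np.set_printoptions(precision=4,suppress=True)
def yawR(a): # tool down, tool y (closing line) at world angle a (deg)
    a=np.radians(a); y=np.array([np.cos(a),np.sin(a),0]);z=np.array([0,0,-1.]);return np.c_[np.cross(y,z),y,z]
from scipy.spatial.transform import Rotation as Rn
def plan(p,a,frm=None):
    s=manip.sense() if frm is None else frm
    R=np.array(s["ee_rot"]);pos=np.array(s["ee_pos"])
    best=min((yawR(a),yawR(a+180)),key=lambda Q:np.linalg.norm(Rn.from_matrix(R.T@Q).as_rotvec())) 
    rv=np.degrees(Rn.from_matrix(R.T@best).as_rotvec())/10
    print("shift(tool,units)",R.T@(np.array(p)-pos)/.04,"turn",rv,"y-angle",np.degrees(np.arctan2(R[1,1],R[0,1])))
E
python3 - <<'E'
from h import *
s=manip.sense();print(s["ee_rot"],s["ee_pos"],s["joint_pos"],s["width"])
b=manip.snapshot("top");a=manip.snapshot("scene");w=manip.snapshot("wrist")
off=np.array([140,200])
for nm,pts,z in(("box",[(101,106),(209,120),(78,267),(187,281)],.07),("cover",[(571,232),(672,212),(598,381),(700,361)],.005)):
    q=np.array([at_z(b,np.array(p)/3.4+off-.35,z)[:2] for p in pts]);print(nm,q,q.mean(0))
    e=q[[0,1]]-q[[2,3]];print(np.degrees(np.arctan2(e[:,1],e[:,0])),np.linalg.norm(e,axis=1),np.linalg.norm(q[[0,2]]-q[[1,3]],axis=1))
# pulley dark-blob
for n,c in(("top",(317,194)),("scene",(335,305))):
    im=(b if n=="top" else a); h=im["pixels"].astype(int)
    x,y=c; r=h[y-25:y+26,x-25:x+26]; m=((r.max(2)<95)&(r.max(2)-r.min(2)<22)).astype(np.uint8)
    N,l,st,ce=cv2.connectedComponentsWithStats(m); i=1+st[1:,4].argmax(); print(n,st[i]+[x-25,y-25,0,0,0],ce[i]+[x-25,y-25])
print(at_z(b,(317.5,194.5),.018))
T=np.array(w["T"]);print(T)
Tt=np.eye(4);Tt[:3,:3]=s["ee_rot"];Tt[:3,3]=s["ee_pos"];print("cam in tool",np.linalg.inv(Tt)@T)
plan((.66,.02,.2),-33)
E
```

```text
[[ 0.9269  0.3754  0.    ]
 [ 0.3754 -0.9269 -0.0001]
 [-0.      0.0001 -1.    ]] [ 0.2346 -0.5793  0.2483] [ 1.1634  0.3322 -0.0647  1.4601  0.0216  1.3499 -0.0885] 0.08537946294683711
box [[0.5764 0.3213]
 [0.5696 0.258 ]
 [0.4826 0.3312]
 [0.476  0.2676]] [0.5261 0.2945]
[-6.009  -5.8336] [0.0943 0.0941] [0.0636 0.0639]
cover [[ 0.5079  0.0478]
 [ 0.5217 -0.0146]
 [ 0.4163  0.0289]
 [ 0.4301 -0.0339]] [0.469  0.0071]
[11.657  11.8593] [0.0935 0.0936] [0.0639 0.0643]
top [306 183  23  24 395] [316.9468 194.7747]
scene [320 289  30  34 775] [334.6465 305.9406]
[0.6623 0.0303 0.018 ]
[[ 0.3749  0.8914  0.2547  0.2983]
 [-0.9271  0.3609  0.1017 -0.5518]
 [-0.0013 -0.2743  0.9617  0.3733]
 [ 0.      0.      0.      1.    ]]
cam in tool [[-0.0005  0.9617  0.2743  0.0693]
 [ 1.      0.0001  0.0015 -0.0016]
 [ 0.0014  0.2743 -0.9617 -0.1249]
 [ 0.      0.      0.      1.    ]]
shift(tool,units) [15.4809 -9.8954  1.2083] turn [ 0.0007  0.0001 -3.4953] y-angle -67.9529672113267
```

Call:
carry_out --deltas '[[[0.97,-0.62,0],[0,0,0],0.6],[[0.97,-0.62,0],[0,0,0],0.6],[[0.97,-0.62,0],[0,0,0],0.6],[[0.97,-0.62,0],[0,0,0],0.6],[[0.97,-0.62,0],[0,0,0],0.6],[[0.97,-0.62,0],[0,0,0],0.6],[[0.97,-0.62,0],[0,0,0],0.6],[[0.97,-0.62,0],[0,0,0],0.6],[[0.97,-0.62,0],[0,0,0],0.6],[[0.97,-0.62,0],[0,0,0],0.6],[[0.97,-0.62,0],[0,0,0],0.6],[[0.97,-0.62,0],[0,0,0],0.6]]'

```text
t: 3.45
ee_pos: [0.5552, -0.1275, 0.2485]
ee_rot: [[0.927, 0.375, 0.0], [0.375, -0.927, -0.0], [0.0, 0.0, -1.0]]
wrist_force: [0.8, -0.4, -0.0]
width: 0.0512
gripper_force: 0.0
```

Call:
carry_out --deltas '[[[0.97,-0.62,0],[0,0,0],0.6],[[0.97,-0.62,0],[0,0,0],0.6],[[0.97,-0.62,0],[0,0,0],0.6],[[0.97,-0.62,0],[0,0,0],0.6],[[0,0,0],[0,0,-0.9],0.6],[[0,0,0],[0,0,-0.9],0.6],[[0,0,0.4],[0,0,-0.9],0.6],[[0,0,0.4],[0,0,-0.8],0.6],[[0,0,0.4],[0,0,0],0.6],[[0,0,0],[0,0,0],0.6]]'

```text
t: 4.7
ee_pos: [0.6604, 0.0212, 0.1988]
ee_rot: [[0.547, 0.837, -0.002], [0.837, -0.547, -0.0], [-0.001, -0.002, -1.0]]
wrist_force: [0.1, -0.6, 0.2]
width: 0.0511
gripper_force: 0.0
```

```bash
python3 - <<'E'
from h import *
w=manip.snapshot("wrist");cv2.imwrite("pics/w1.png",w["pixels"])
s=manip.sense();print(s["ee_pos"],s["joint_pos"],s["width"],proj(w,(.662,.03,.018)))
print([(r["p"],np.array(r["position"])*WH) for r in manip.mark_of(w,"pulley")])
plan((.662,.03,.2),-33)
E
```

```text
[0.6609 0.0214 0.2   ] [ 0.3212  0.5068 -0.5957  1.3928  0.2843  1.3286 -0.8618] 0.05103335189700058 [311.7833 214.4434]
[(0.94, array([275.072, 117.312])), (0.81, array([310.208, 209.616])), (0.66, array([370.368, 123.6  ]))]
shift(tool,units) [ 0.1881 -0.0994  0.0171] turn [ 0.0016 -0.0009 -0.0072] y-angle -33.072492511970246
```

View pics/w1.png

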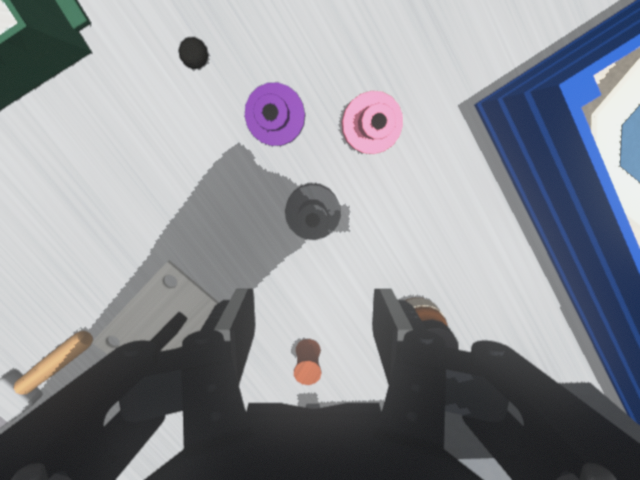

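The wrist view shows the dark pulley's disc centre at about (312,211) and its hub top at about (313,218), with the fingers clear of it. Now I'll combine the views.

```bash
python3 - <<'E'
from h import *
w=manip.snapshot("wrist");b=manip.snapshot("top");a=manip.snapshot("scene")
print(at_z(w,(312.5,211.5),.013),at_z(w,(313,218.5),.046),at_z(b,(317.2,194.7),.013))
print("tri disc",tri([pix2ray(w,(312.5,211.5)),pix2ray(b,(317.2,194.7))]))
hubs=(313,218.5)
# hub in scene/top crop
for n,s,c in(("t",b,(317,194)),("s",a,(335,305))):
    x,y=c
    print(n,[ (round(r["p"],2),np.array(r["position"])*WH) for r in manip.mark_of(s,"pulley")])
# drawer
for t,z in(("drawer_floor",.022),("spares_drawer0_handle",.052),("spares",0)):
    for n,s in(("t",b),("s",a)):
        print(t,n,[(round(r["p"],2),at_z(s,np.array(r["position"])*WH,z)) for r in manip.mark_of(s,t)[:2]])
c=np.hstack([cv2.resize(b["pixels"][110:310,390:570],None,fx=2.5,fy=2.5,interpolation=cv2.INTER_CUBIC),cv2.resize(a["pixels"][230:430,40:160+80],None,fx=1.7,fy=2.5)])
cv2.imwrite("pics/dr.png",c)
E
```

```text
[0.6645 0.0311 0.013 ] [0.6653 0.0313 0.046 ] [0.6625 0.031  0.013 ]
tri disc (array([0.6636, 0.0306, 0.0073]), [np.float64(0.0005201804665235577), np.float64(0.0005201804665236394)])
t [(0.84, array([276.224, 183.984]))]
s [(0.85, array([370.816, 339.888])), (0.84, array([378.624, 303.504])), (0.6, array([333.312, 309.408])), (0.38, array([407.488, 188.784]))]
drawer_floor t [(0.64, array([ 0.5825, -0.2608,  0.022 ]))]
drawer_floor s [(0.92, array([ 0.5827, -0.2627,  0.022 ]))]
spares_drawer0_handle t [(0.63, array([ 0.4732, -0.1895,  0.052 ]))]
spares_drawer0_handle s [(0.79, array([ 0.4735, -0.1979,  0.052 ]))]
spares t [(0.8, array([ 0.6812, -0.321 ,  0.    ]))]
spares s [(0.57, array([ 0.6848, -0.3175,  0.    ])), (0.42, array([0.6572, 0.0317, 0.    ]))]
```

View pics/dr.png

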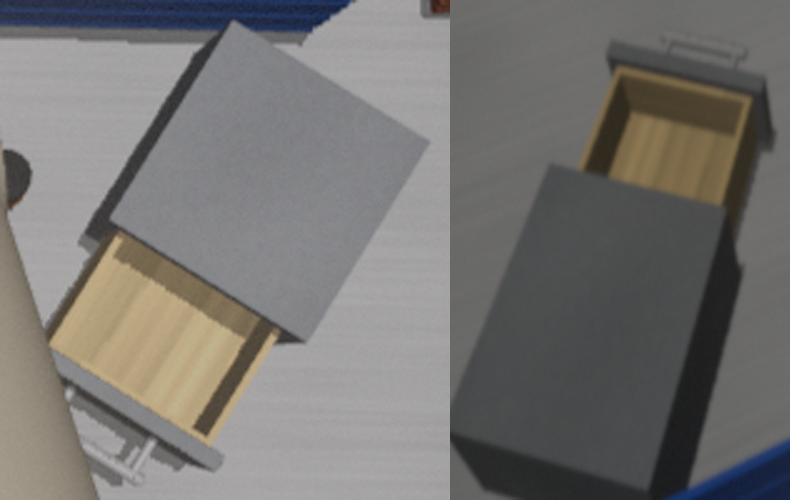

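Crop: cabinet top corners are at (110,220), (235,22), (430,142) and (305,340), with the drawer open toward the lower left. The arm covers part of the handle.

```bash
python3 - <<'E'
from h import *
b=manip.snapshot("top")
q=np.array([at_z(b,np.array(p)/2.5+[389.7,109.7],.09)[:2] for p in [(110,220),(235,22),(430,142),(305,340)]])
print(q,q.mean(0));e=q[1]-q[0];f=q[2]-q[3];g=q[0]-q[3];h=q[1]-q[2]
print([(np.linalg.norm(v),np.degrees(np.arctan2(v[1],v[0]))) for v in(e,f,g,h)])
yaw=np.radians(np.mean([np.degrees(np.arctan2(v[1],v[0])) for v in(e,f)]+[np.degrees(np.arctan2(v[1],v[0]))-90 for v in(g,h)]))
C=q.mean(0);ux=np.array([np.cos(yaw),np.sin(yaw)]);uy=np.array([-ux[1],ux[0]])
for n,p in(("floor",(.5826,-.2618)),("handle0",(.4774,-.1934)),("handle",(.4734,-.193))):
    d=np.array(p)-C;print(n,np.degrees(yaw),d@ux,d@uy)
fr=[at_z(b,np.array(p)/2.5+[389.7,109.7],.078)[:2] for p in [(207,441),(50,347),(222,466)]]
for p in fr: print("front inner",(p-C)@ux,(p-C)@uy)
E
```

```text
[[ 0.651  -0.1959]
 [ 0.8084 -0.2915]
 [ 0.7173 -0.4431]
 [ 0.5614 -0.347 ]] [ 0.6845 -0.3194]
[(np.float64(0.184148329929007), np.float64(-31.26991455550114)), (np.float64(0.18311609682566987), np.float64(-31.660641469331146)), (np.float64(0.17564482958264835), np.float64(59.321154271987496)), (np.float64(0.1768859284338985), np.float64(58.98126384144994))]
floor -31.157034477848708 -0.11702042523659542 -0.003479533507830812
handle0 -31.157034477848708 -0.24243475016995597 0.0006249885726875293
handle -31.157034477848708 -0.24606471427511653 -0.00110225217348707
front inner -0.1961101070881049 -0.06806485059539674
front inner -0.1995278202957575 0.07363262336654981
front inner -0.20635289550077776 -0.08803101996573255
```

```bash
python3 - <<'E'
from h import *
plan((.6642,.0309,.041),-33)
E
```

```text
shift(tool,units) [ 0.2396 -0.0634  3.9835] turn [0.0006 0.0001 0.0043] y-angle -32.95697985287604
```

Call:
carry_out --deltas '[[[0.24,-0.06,0],[0,0,0],0.6],[[0,0,0.9],[0,0,0],0.6],[[0,0,0.9],[0,0,0],0.6],[[0,0,0.9],[0,0,0],0.6],[[0,0,0.7],[0,0,0],0.6],[[0,0,0.4],[0,0,0],0.6],[[0,0,0.22],[0,0,0],0.6],[[0,0,0],[0,0,0],0.6],[[0,0,0],[0,0,0],0]]' --grip_force 40

```text
t: 6.52
ee_pos: [0.665, 0.031, 0.0407]
ee_rot: [[0.544, 0.839, 0.002], [0.839, -0.544, 0.0], [0.001, 0.001, -1.0]]
wrist_force: [-0.5, 0.0, -0.1]
width: 0.034
gripper_force: 0.0
```

Call:
carry_out --deltas '[[[0,0,0],[0,0,0],0],[[0,0,0],[0,0,0],0],[[0,0,0],[0,0,0],0],[[0,0,0],[0,0,0],0]]'

```text
t: 7.02
ee_pos: [0.6651, 0.0309, 0.0408]
ee_rot: [[0.544, 0.839, 0.002], [0.839, -0.544, -0.0], [0.001, 0.002, -1.0]]
wrist_force: [-0.0, 0.0, 6.8]
width: 0.0249
gripper_force: 39.5
```

Call:
carry_out --deltas '[[[0,0,-0.3],[0,0,0],0],[[0,0,-0.8],[0,0,0],0],[[0,0,-0.9],[0,0,0],0],[[0,0,-0.9],[0,0,0],0],[[0,0,-0.9],[0,0,0],0],[[0,0,0],[0,0,0],0]]'

```text
t: 7.78
ee_pos: [0.6656, 0.0313, 0.1954]
ee_rot: [[0.544, 0.839, 0.005], [0.839, -0.544, 0.0], [0.003, 0.004, -1.0]]
wrist_force: [0.3, 1.2, -2.3]
width: 0.0247
gripper_force: 39.7
```

```bash
python3 - <<'E'
from h import *
s=manip.sense();print(s["ee_pos"],s["wrist_force"],s["width"],s["gripper_force"])
plan((.561,-.2445,.19),-31.2)
E
```

```text
[0.6656 0.0313 0.1954] [ 0.3101  1.1821 -2.2991] 0.0246662987733785 39.71983015537262
shift(tool,units) [-7.2088  1.5565  0.1181] turn [ 0.0253 -0.0175 -0.1747] y-angle -32.9477509464689
```

Call:
carry_out --deltas '[[[-0.4,0.08,0],[0,0,0],0],[[-0.9,0.2,0],[0,0,0],0],[[-0.9,0.2,0],[0,0,0],0],[[-0.9,0.2,0],[0,0,0],0],[[-0.9,0.2,0],[0,0,0],0],[[-0.9,0.2,0],[0,0,0],0],[[-0.9,0.2,0],[0,0,0],0],[[-0.8,0.2,0],[0,0,0],0],[[-0.6,0.08,0],[0,0,-0.17],0],[[0,0,0.12],[0,0,0],0],[[0,0,0],[0,0,0],0]]'

```text
t: 9.15
ee_pos: [0.5591, -0.2442, 0.1854]
ee_rot: [[0.519, 0.855, -0.002], [0.855, -0.519, 0.001], [0.0, -0.002, -1.0]]
wrist_force: [1.0, 0.9, -2.2]
width: 0.0245
gripper_force: 39.7
```

```bash
python3 - <<'E'
from h import *
s=manip.sense();print(s["ee_pos"],s["wrist_force"],s["width"],s["gripper_force"])
b=manip.snapshot("wrist");cv2.imwrite("pics/w2.png",b["pixels"])
plan((.561,-.2445,.065),-31.2)
# projected drawer inside corners at wall top
C=np.array([.6845,-.3194]);y=np.radians(-31.16);ux=np.array([np.cos(y),np.sin(y)]);uy=np.array([-ux[1],ux[0]])
for dx,dy,z in((-.197,.069,.022),(-.197,-.069,.022),(-.197,0,.078),(-.092,.0,.09),(-.1445,0,.022)):
    print(dx,dy,proj(b,[*(C+dx*ux+dy*uy),z]))
E
```

```text
[ 0.5591 -0.2442  0.1854] [ 1.0121  0.8721 -2.1901] 0.024508530504414535 39.685996770858765
shift(tool,units) [-0.0008  0.0425  3.022 ] turn [-0.009  -0.002  -0.0013] y-angle -31.21314704671463
-0.197 0.069 [251.2556 142.7833]
-0.197 -0.069 [259.0442 303.0481]
-0.197 0 [242.2359 247.1657]
-0.092 0.0 [398.9729 252.2494]
-0.1445 0 [317.8289 227.9206]
```

View pics/w2.png

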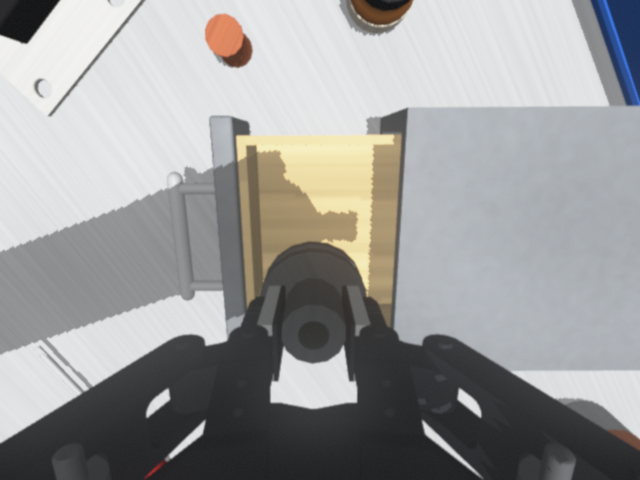

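The wrist view shows the pulley held over the drawer's open part. The inner front is near column 240, the cabinet edge near column 400, and the pulley is centred at about 313. The handle runs from (175,178) to (188,295).

Call:
carry_out --deltas '[[[0,0.04,0.8],[0,0,0],0],[[0,0,0.8],[0,0,0],0],[[0,0,0.7],[0,0,0],0],[[0,0,0.4],[0,0,0],0],[[0,0,0.2],[0,0,0],0],[[0,0,0.08],[0,0,0],0],[[0,0,0],[0,0,0],0]]'

```text
t: 10.07
ee_pos: [0.5618, -0.2457, 0.0682]
ee_rot: [[0.519, 0.855, 0.001], [0.855, -0.519, -0.0], [0.0, 0.001, -1.0]]
wrist_force: [0.3, 0.1, -0.8]
width: 0.0247
gripper_force: 39.7
```

Call:
carry_out --deltas '[[[0,0,0.05],[0,0,0],0],[[0,0,0],[0,0,0],0],[[0,0,0],[0,0,0],0]]'

```text
t: 10.45
ee_pos: [0.5615, -0.2456, 0.0657]
ee_rot: [[0.519, 0.855, 0.0], [0.855, -0.519, -0.0], [-0.0, 0.0, -1.0]]
wrist_force: [0.6, -0.4, -1.8]
width: 0.0244
gripper_force: 39.7
```

Call:
carry_out --deltas '[[[0,0,0.06],[0,0,0],0],[[0,0,0],[0,0,0],0],[[0,0,0.03],[0,0,0],0],[[0,0,0],[0,0,0],0]]'

```text
t: 10.95
ee_pos: [0.562, -0.246, 0.0628]
ee_rot: [[0.519, 0.855, 0.001], [0.855, -0.519, -0.001], [-0.0, 0.002, -1.0]]
wrist_force: [-0.4, -0.4, 5.1]
width: 0.0245
gripper_force: 40.3
```

Contact came at 5 N upward, at the expected height. Now I'll release and rise.

Call:
carry_out --deltas '[[[0,0,0],[0,0,0],0.5],[[0,0,0],[0,0,0],0.5],[[0,0,0],[0,0,0],0.5],[[0,0,-0.3],[0,0,0],0.5],[[0,0,-0.8],[0,0,0],0.5],[[0,0,-0.9],[0,0,0],0.5],[[0,0,-0.9],[0,0,0],0.5],[[0,0,-0.5],[0,0,0],0.5],[[0,0,0],[0,0,0],0]]'

```text
t: 12.08
ee_pos: [0.562, -0.2458, 0.1994]
ee_rot: [[0.519, 0.855, 0.002], [0.855, -0.519, -0.001], [0.0, 0.003, -1.0]]
wrist_force: [0.3, 0.4, 0.6]
width: 0.0257
gripper_force: 0.0
```

```bash
python3 - <<'E'
from h import *
s=manip.sense();print(s["ee_pos"],s["joint_pos"],s["width"])
w=manip.snapshot("wrist");b=manip.snapshot("top");a=manip.snapshot("scene")
cv2.imwrite("pics/p3.png",np.hstack([cv2.resize(w["pixels"],(400,300)),cv2.resize(b["pixels"][200:320,390:550],(400,300))]))
C=np.array([.6845,-.3194]);y=np.radians(-31.16);ux=np.array([np.cos(y),np.sin(y)]);uy=np.array([-ux[1],ux[0]])
for s_ in(w,b,a):
  for r in manip.mark_of(s_,"spares_drawer0_handle")[:2]:
    p=at_z(s_,np.array(r["position"])*WH,.052); print("handle",r["p"],p,(p[:2]-C)@ux,(p[:2]-C)@uy)
for p in ((175,178),(188,295)): pass
# pre-push pose: TCP 45 mm before handle
H=C-.245*ux-.0*uy
plan((*(H-.05*ux),.2),58.8)
E
```

```text
[ 0.562  -0.2458  0.1994] [ 0.755   0.3851 -0.5317  1.5387  0.2014  1.27   -0.3495] 0.025670820873369568
handle 0.72 [ 0.475  -0.1926  0.052 ] -0.2448936549029572 6.347250525193249e-05
handle 0.68 [ 0.6647 -0.2936  0.052 ] -0.030311886932785616 0.011877187830729918
handle 0.58 [ 0.4722 -0.1924  0.052 ] -0.24742306977033707 -0.0011609165718830805
handle 0.45 [ 0.5614 -0.2392  0.052 ] -0.1468338498981742 0.004937145279397745
handle 0.78 [ 0.4713 -0.1928  0.052 ] -0.2479702153623712 -0.001959946156995296
handle 0.52 [0.5405 0.0285 0.052 ] -0.303285225767475 0.2232135245971478
shift(tool,units) [ 0.0105 -3.7734 -0.0767] turn [-0.0077  0.0094  8.995 ] y-angle -31.249951174987928
```

View pics/p3.png

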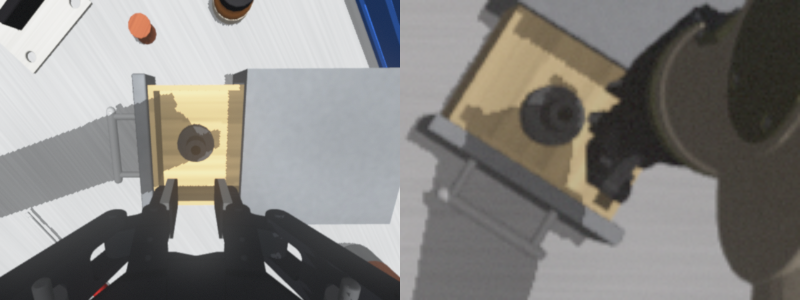

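The pulley stands upright in the drawer with the drawer unmoved. Next I move in front of the handle with the fingers shut and a quarter turn.

Call:
carry_out --deltas '[[[0,-0.8,0],[0,0,0],0],[[0,-0.9,0],[0,0,0],0],[[0,-0.9,0],[0,0,0],0],[[0,-0.9,0],[0,0,0],0],[[0,-0.27,0],[0,0,0.5],0],[[0,0,0],[0,0,0.9],0],[[0,0,0],[0,0,0.9],0]]'

```text
t: 13.25
ee_pos: [0.4321, -0.1673, 0.1976]
ee_rot: [[0.815, 0.58, -0.0], [0.58, -0.815, -0.0], [-0.0, -0.0, -1.0]]
wrist_force: [-0.0, -0.6, 0.5]
width: -0.0
gripper_force: 0.0
```

```bash
python3 - <<'E'
from h import *
s=manip.sense();print(s["ee_pos"],s["joint_pos"],s["width"])
C=np.array([.6845,-.3194]);y=np.radians(-31.16);ux=np.array([np.cos(y),np.sin(y)])
plan((*(C-.296*ux),.2),58.8)
E
```

```text
[ 0.4321 -0.1673  0.1976] [ 0.8371  0.0472 -0.5743  1.9118  0.0278  1.1907 -0.6991] -3.5919626687520474e-05
shift(tool,units) [-0.0038 -0.0337 -0.0606] turn [0.0002 0.0028 6.6652] y-angle -54.548239729892096
```

Call:
carry_out --deltas '[[[0,0,0],[0,0,-0.95],0],[[0,0,0],[0,0,-0.95],0],[[0,0,0],[0,0,-0.95],0],[[0,0,0],[0,0,-0.95],0],[[0,0,0],[0,0,-0.95],0],[[0,0,0],[0,0,-0.95],0],[[0,0,0],[0,0,-0.95],0],[[0,0,0],[0,0,-0.95],0],[[0,0,0],[0,0,-0.95],0],[[0,0,0],[0,0,-0.95],0],[[0,0,0],[0,0,-0.95],0],[[0,0,0],[0,0,-0.85],0]]'

```text
t: 14.75
ee_pos: [0.4322, -0.1672, 0.1974]
ee_rot: [[-0.858, 0.514, -0.001], [0.514, 0.858, 0.0], [0.001, -0.0, -1.0]]
wrist_force: [-1.3, 0.3, -0.9]
width: -0.0001
gripper_force: 0.0
```

```bash
python3 - <<'E'
from h import *
s=manip.sense();print(s["ee_pos"],s["joint_pos"],s["width"])
C=np.array([.6845,-.3194]);y=np.radians(-31.16);ux=np.array([np.cos(y),np.sin(y)])
plan((*(C-.296*ux),.052),58.8)
E
```

```text
[ 0.4322 -0.1672  0.1974] [ 0.8905  0.052  -0.6291  1.9093  0.0328  1.1911  1.2804] -0.0001342503422843185
shift(tool,units) [0.0324 0.0082 3.636 ] turn [-0.0001 -0.004   0.0248] y-angle 59.04772930591573
```

Call:
carry_out --deltas '[[[0,0,0.9],[0,0,0],0],[[0,0,0.9],[0,0,0],0],[[0,0,0.9],[0,0,0],0],[[0,0,0.7],[0,0,0],0],[[0,0,0.22],[0,0,0],0],[[-0.4,0,0],[0,0,0],0],[[-0.3,0,0],[0,0,0],0],[[-0.2,0,0],[0,0,0],0],[[-0.3,0,0],[0,0,0],0],[[-0.3,0,0],[0,0,0],0],[[-0.3,0,0],[0,0,0],0]]'

```text
t: 16.12
ee_pos: [0.4948, -0.2051, 0.0532]
ee_rot: [[-0.855, 0.519, 0.0], [0.519, 0.855, -0.0], [-0.0, 0.0, -1.0]]
wrist_force: [-0.0, 0.9, 1.7]
width: -0.0004
gripper_force: 0.7
```

Call:
carry_out --deltas '[[[-0.3,0,0],[0,0,0],0],[[-0.3,0,0],[0,0,0],0],[[-0.3,0,0],[0,0,0],0],[[-0.3,0,0],[0,0,0],0],[[-0.2,0,0],[0,0,0],0],[[-0.1,0,0],[0,0,0],0]]'

```text
t: 16.88
ee_pos: [0.5456, -0.2362, 0.053]
ee_rot: [[-0.855, 0.519, -0.0], [0.519, 0.855, -0.0], [-0.0, -0.0, -1.0]]
wrist_force: [-1.1, -0.0, 1.1]
width: -0.0005
gripper_force: 0.6
```

```bash
python3 - <<'E'
from h import *
s=manip.sense();print(s["ee_pos"],s["wrist_force"])
C=np.array([.6845,-.3194]);y=np.radians(-31.16);ux=np.array([np.cos(y),np.sin(y)])
print((s["ee_pos"][:2]-C)@ux)
b=manip.snapshot("top");cv2.imwrite("pics/t4.png",cv2.resize(b["pixels"][110:330,360:600],(600,550)))
E
```

```text
[ 0.5456 -0.2362  0.053 ] [-1.095  -0.0088  1.0835]
-0.16189444945207673
```

View pics/t4.png

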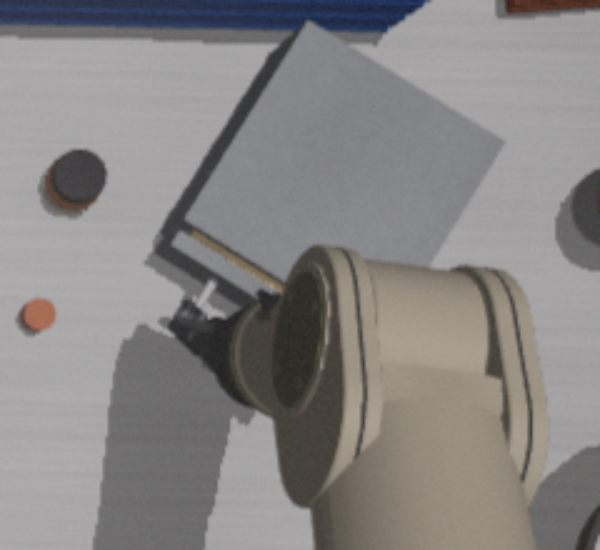

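The top view shows the drawer nearly shut, with a thin gap by the cabinet edge. I'll go on slowly to the stop.

Call:
carry_out --deltas '[[[-0.1,0,0],[0,0,0],0],[[-0.1,0,0],[0,0,0],0],[[-0.06,0,0],[0,0,0],0],[[0,0,0],[0,0,0],0]]'

```text
t: 17.42
ee_pos: [0.5504, -0.239, 0.0527]
ee_rot: [[-0.855, 0.518, -0.009], [0.518, 0.855, 0.003], [0.01, -0.002, -1.0]]
wrist_force: [-22.3, 10.0, 18.4]
width: 0.0001
gripper_force: 12.6
```

Call:
carry_out --deltas '[[[0.15,0,0],[0,0,0],0],[[0,0,0],[0,0,0],0]]'

```text
t: 17.68
ee_pos: [0.5492, -0.2383, 0.0533]
ee_rot: [[-0.855, 0.519, 0.001], [0.519, 0.855, -0.001], [-0.001, -0.0, -1.0]]
wrist_force: [-0.1, -0.1, 0.3]
width: 0.0002
gripper_force: 0.0
```

```bash
python3 - <<'E'
from h import *
s=manip.sense();print(s["ee_pos"],s["wrist_force"])
C=np.array([.6845,-.3194]);y=np.radians(-31.16);ux=np.array([np.cos(y),np.sin(y)])
b=manip.snapshot("top");a=manip.snapshot("scene");w=manip.snapshot("wrist")
for x_ in(b,a,w):
  for r in manip.mark_of(x_,"spares_drawer0_handle")[:1]:
    p=at_z(x_,np.array(r["position"])*WH,.052); print(r["p"],p,(p[:2]-C)@ux)
cv2.imwrite("pics/t5.png",np.hstack([cv2.resize(b["pixels"][180:270,420:500],(400,450)),cv2.resize(a["pixels"][220:340,100:220],(400,450))]))
E
```

```text
[ 0.5492 -0.2383  0.0533] [-0.1228 -0.0545  0.2793]
0.73 [ 0.5627 -0.2504  0.052 ] -0.13991014769440313
```

View pics/t5.png

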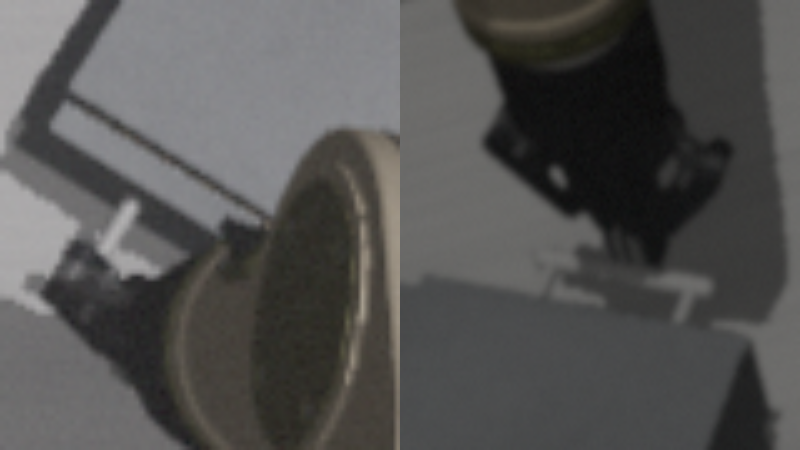

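The left part of the picture shows a thin dark line between the drawer front and the cabinet top, so it isn't clear whether it's shut. I'll back the gripper off to measure.

Call:
carry_out --deltas '[[[0.6,0,0],[0,0,0],0],[[0.6,0,-0.5],[0,0,0],0],[[0,0,-0.9],[0,0,0],0],[[0.3,0,-0.9],[0,0,0],0],[[0,0,-0.9],[0,0,0],0],[[0,0,0],[0,0,0],0]]'

```text
t: 18.73
ee_pos: [0.4993, -0.2075, 0.1841]
ee_rot: [[-0.855, 0.519, 0.005], [0.519, 0.855, -0.003], [-0.005, 0.0, -1.0]]
wrist_force: [0.4, 0.4, -0.5]
width: -0.0001
gripper_force: 0.0
```

```bash
python3 - <<'E'
from h import *
s=manip.sense();print(s["ee_pos"],s["wrist_force"])
C=np.array([.6845,-.3194]);y=np.radians(-31.16);ux=np.array([np.cos(y),np.sin(y)]);uy=np.array([-ux[1],ux[0]])
b=manip.snapshot("top");a=manip.snapshot("scene");w=manip.snapshot("wrist")
for x_ in(b,a,w):
  for r in manip.mark_of(x_,"spares_drawer0_handle")[:1]:
    p=at_z(x_,np.array(r["position"])*WH,.052); print(r["p"],p,(p[:2]-C)@ux)
# predicted shut lines in top and scene, drawn as dots: inner/outer
ims=[]
for im,(x0,y0,x1,y1) in((b,(415,170,535,260)),(a,(90,225,250,345))):
    f=6 if im is b else 4.5
    c=cv2.resize(im["pixels"][y0:y1,x0:x1],None,fx=f,fy=f,interpolation=cv2.INTER_CUBIC); ims.append(c)
h=max(i.shape[0] for i in ims)
o=np.hstack([cv2.copyMakeBorder(i,0,h-i.shape[0],0,0,cv2.BORDER_CONSTANT) for i in ims]);print(o.shape)
cv2.imwrite("pics/t6.png",cv2.resize(o,(800,int(o.shape[0]*800/o.shape[1]))))
# brightness profile across front in top view along ux at several lateral offsets, at z=.078
g=cv2.cvtColor(b["pixels"],cv2.COLOR_BGR2GRAY).astype(np.float32)
for l in(.05,.06,.07):
    pr=[cv2.getRectSubPix(g,(1,1),tuple(map(float,proj(b,[*(C+t*ux+l*uy),.078]))))[0,0] for t in np.arange(-.15,-.07,.003)]
    print(l,np.int32(pr))
E
```

```text
[ 0.4993 -0.2075  0.1841] [ 0.3765  0.3977 -0.4808]
0.8 [ 0.5647 -0.2451  0.052 ] -0.140953703751868
0.72 [ 0.5566 -0.2503  0.052 ] -0.14519261210348056
(540, 1440, 3)
0.05 [133 161 145 126 136 118 118 113 111 112  87  64  59  62  81 135 139 138
 138  96  92 133 137 139 139 137 136]
0.06 [168 170 171 170 170 171 148 111 114 113  93  64  62  61  79 134 141 138
 134  94  98 136 140 138 136 138 137]
0.07 [171 169 170 171 169 171 157 117 112 112  87  62  64  64  82 135 140 138
 138  95  96 135 137 140 140 138 136]
```

View pics/t6.png

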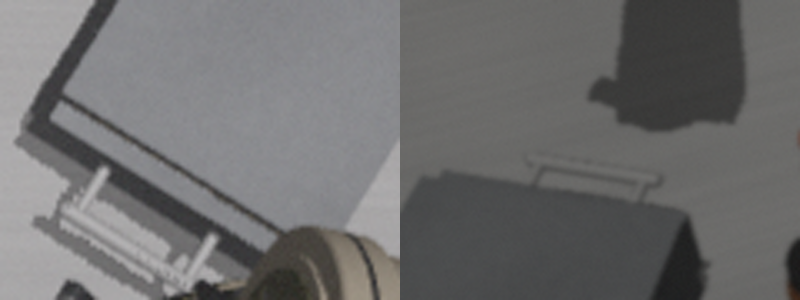

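```bash
python3 - <<'E'
from h import *
C=np.array([.6845,-.3194]);y=np.radians(-31.16);ux=np.array([np.cos(y),np.sin(y)]);uy=np.array([-ux[1],ux[0]])
b=manip.snapshot("top")
i0=cv2.imread("pics/top0.png")
for nm,im,r in(("start",i0,np.arange(-.235,-.18,.0025)),("now",b["pixels"],np.arange(-.125,-.07,.0025))):
  for l in(.0,.06):
    print(nm,l);print([f"{t*1000:.0f}:"+",".join(map(str,cv2.getRectSubPix(im,(1,1),tuple(map(float,proj(b,[*(C+t*ux+l*uy),.078]))))[0,0])) for t in r])
E
```

```text
start 0.0
['-235:156,155,157', '-232:158,158,160', '-230:146,147,148', '-227:106,107,108', '-225:102,101,102', '-222:102,102,104', '-220:90,90,92', '-217:63,61,64', '-215:66,65,69', '-212:109,107,109', '-210:129,126,127', '-207:131,129,128', '-205:131,129,128', '-202:133,130,131', '-200:122,126,130', '-197:122,154,172', '-195:127,163,183', '-192:121,154,174', '-190:119,153,172', '-187:118,153,172', '-185:116,151,172', '-182:116,152,172']
start 0.06
['-235:161,161,163', '-232:161,161,162', '-230:138,138,139', '-227:107,107,109', '-225:107,107,108', '-222:106,106,108', '-220:93,93,96', '-217:62,62,64', '-215:65,65,67', '-212:114,112,113', '-210:136,132,132', '-207:135,133,133', '-205:135,133,132', '-202:131,129,128', '-200:121,130,135', '-197:119,150,167', '-195:123,156,175', '-192:123,158,176', '-190:123,157,176', '-187:122,157,176', '-185:119,155,174', '-182:118,154,174']
now 0.0
['-125:110,108,109', '-122:109,108,109', '-120:89,87,87', '-118:64,64,62', '-115:60,59,58', '-112:58,57,56', '-110:62,61,63', '-107:84,80,82', '-105:132,128,128', '-102:137,135,133', '-100:137,134,134', '-97:138,134,133', '-95:136,133,133', '-92:101,101,103', '-90:91,90,91', '-87:133,131,130', '-85:141,138,137', '-82:139,137,135', '-80:143,139,138', '-77:144,140,140', '-75:143,140,138', '-72:143,139,138']
now 0.06
['-125:115,114,115', '-122:113,115,114', '-120:96,96,96', '-118:67,65,66', '-115:62,61,61', '-112:63,61,61', '-110:64,61,62', '-107:94,90,90', '-105:138,134,133', '-102:146,141,140', '-100:144,141,139', '-97:142,138,137', '-95:126,124,124', '-92:83,85,89', '-90:101,98,99', '-87:139,136,134', '-85:144,140,139', '-82:144,141,139', '-80:142,138,137', '-77:140,136,136', '-75:141,137,136', '-72:142,137,137']
```

The drawer front's outer face is now at the cabinet's -100 mm envelope. The handle is at -135 mm, the expected value, and the push met a firm stop of 24 N, so the drawer is shut. Next is the cover.

```bash
python3 - <<'E'
from h import *
plan((.469,.0071,.2),101.75)
E
```

```text
shift(tool,units) [ 3.3823  4.2039 -0.4897] turn [ 0.0032 -0.0081 -4.2999] y-angle 58.750854871350256
```

Call:
carry_out --deltas '[[[0.5,0.6,-0.25],[0,0,0],0.4],[[0.7,0.9,-0.24],[0,0,0],0.4],[[0.7,0.9,0],[0,0,0],0.4],[[0.7,0.9,0],[0,0,0],0.4],[[0.7,0.9,0],[0,0,0],0.4],[[0.08,0,0],[0,0,-0.9],0.4],[[0,0,0],[0,0,-0.9],0.4],[[0,0,0],[0,0,-0.9],0.4],[[0,0,0],[0,0,-0.9],0.4],[[0,0,0],[0,0,-0.7],0.4],[[0,0,0],[0,0,0],0.4]]'

```text
t: 20.45
ee_pos: [0.4692, 0.0068, 0.2004]
ee_rot: [[-0.979, -0.203, -0.001], [-0.203, 0.979, 0.0], [0.001, 0.0, -1.0]]
wrist_force: [0.3, -0.5, 0.2]
width: 0.0344
gripper_force: 0.0
```

```bash
python3 - <<'E'
from h import *
s=manip.sense();print(s["ee_pos"],s["joint_pos"],s["width"])
w=manip.snapshot("wrist");cv2.imwrite("pics/w7.png",w["pixels"])
for t in("cover","cover_hole_a"): print(t,[(round(r["p"],2),np.array(r["position"])*WH) for r in manip.mark_of(w,t)])
y=np.radians(11.75)
for x_,y_ in((47,32),(47,-32),(-47,32),(-47,-32)):
    p=[.469+(x_*np.cos(y)-y_*np.sin(y))/1000,.0071+(x_*np.sin(y)+y_*np.cos(y))/1000,.005]
    print(x_,y_,proj(w,p))
print("bar ends",[proj(w,[.469+d*np.cos(y),.0071+d*np.sin(y),.035]) for d in(.03,-.03)])
plan((.469,.0071,.2),101.75)
E
```

```text
[0.4692 0.0068 0.2004] [ 0.6909  0.0836 -0.8249  1.885   0.0655  1.2011  1.6192] 0.0344405043019005
cover [(0.74, array([312.32 , 220.608]))]
cover_hole_a [(0.89, array([275.52 , 170.016])), (0.79, array([343.104, 263.376]))]
47 32 [344.8644 267.7389]
47 -32 [278.4716 267.8525]
-47 32 [347.3025 168.3849]
-47 -32 [275.5045 168.4849]
bar ends [array([311.5237, 261.2015]), array([311.3329, 192.1099])]
shift(tool,units) [0.0055 0.0087 0.014 ] turn [ 0.0008 -0.0011 -0.0147] y-angle 101.60259958790562
```

View pics/w7.png

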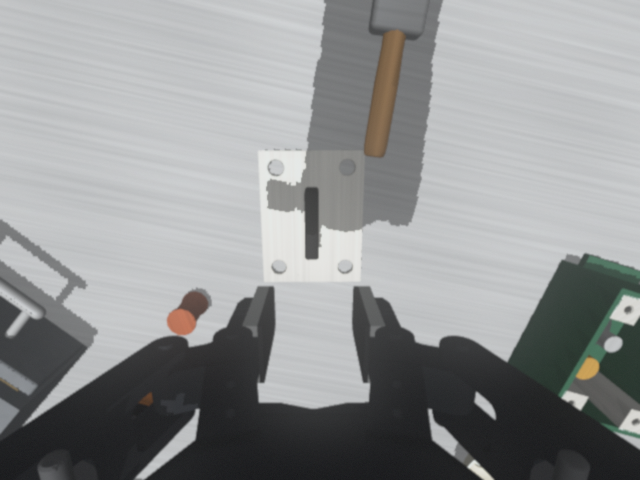

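The holes appear at (276,167), (348,167), (279,266) and (345,266), as predicted within 2 px, and the bar is centred between the fingers. The spatula's handle ends at (373,155), beside the plate and not on it. Now I descend and grip.

Call:
carry_out --deltas '[[[0,0,0.9],[0,0,0],0.4],[[0,0,0.9],[0,0,0],0.4],[[0,0,0.9],[0,0,0],0.4],[[0,0,0.8],[0,0,0],0.4],[[0,0,0.5],[0,0,0],0.4],[[0,0,0.24],[0,0,0],0.4],[[0,0,0],[0,0,0],0.4],[[0,0,0],[0,0,0],0],[[0,0,0],[0,0,0],0],[[0,0,0],[0,0,0],0],[[0,0,0],[0,0,0],0],[[0,0,0],[0,0,0],0]]' --grip_force 80

```text
t: 22.1
ee_pos: [0.4702, 0.0064, 0.0322]
ee_rot: [[-0.979, -0.204, 0.002], [-0.204, 0.979, -0.001], [-0.002, -0.001, -1.0]]
wrist_force: [-1.2, -1.0, 5.7]
width: 0.0101
gripper_force: 78.6
```

Call:
carry_out --deltas '[[[0,0,-0.2],[0,0,0],0],[[0,0,-0.5],[0,0,0],0],[[0,0,-0.8],[0,0,0],0],[[0,0,-0.9],[0,0,0],0],[[0,0,-0.9],[0,0,0],0],[[0,0,-0.5],[0,0,0],0],[[0,0,0],[0,0,0],0]]'

```text
t: 22.98
ee_pos: [0.47, 0.0069, 0.1846]
ee_rot: [[-0.979, -0.203, 0.003], [-0.203, 0.979, -0.001], [-0.003, -0.001, -1.0]]
wrist_force: [-0.0, 0.0, -4.9]
width: 0.01
gripper_force: 80.3
```

```bash
python3 - <<'E'
from h import *
s=manip.sense();print(s["ee_pos"],s["joint_pos"],s["width"],s["wrist_force"],s["moment"])
plan((.5261,.2945,.19),84.1)
w=manip.snapshot("wrist")
print([(round(r["p"],2),np.array(r["position"])*WH) for r in manip.mark_of(w,"cover_hole_a")])
E
```

```text
[0.47   0.0069 0.1846] [ 0.6994  0.1038 -0.8415  1.9051  0.0855  1.1658  1.6025] 0.009975087006869719 [-0.043   0.0364 -4.9075] [-0.0359 -0.029  -0.0039]
shift(tool,units) [-2.836   6.7535 -0.1383] turn [-0.0057  0.016   1.7632] y-angle 101.73195008296871
[(0.76, array([241.792, 194.4  ])), (0.25, array([316.608, 288.72 ]))]
```

Call:
carry_out --deltas '[[[-0.2,0.5,0],[0,0,0],0],[[-0.33,0.79,0],[0,0,0],0],[[-0.33,0.78,0],[0,0,0],0],[[-0.33,0.78,0],[0,0,0],0],[[-0.33,0.78,0],[0,0,0],0],[[-0.33,0.78,0],[0,0,0],0],[[-0.33,0.78,0],[0,0,0],0],[[-0.33,0.78,0],[0,0,0],0],[[-0.33,0.78,0],[0,0,0.8],0],[[0,0,0],[0,0,0.8],0],[[0,0,0],[0,0,0.16],0],[[0,0,0],[0,0,0],0]]'

```text
t: 24.58
ee_pos: [0.5254, 0.2936, 0.1822]
ee_rot: [[-0.995, 0.1, -0.001], [0.1, 0.995, -0.001], [0.001, -0.001, -1.0]]
wrist_force: [-0.3, -0.1, -3.2]
width: 0.0102
gripper_force: 80.3
```

```bash
python3 - <<'E'
from h import *
s=manip.sense();print(s["ee_pos"],s["joint_pos"],s["wrist_force"],s["moment"])
plan((.5261,.2945,.118),84.1)
b=manip.snapshot("top");w=manip.snapshot("wrist");a=manip.snapshot("scene")
o=np.hstack([cv2.resize(a["pixels"][130:270,350:510],(400,350)),cv2.resize(w["pixels"],(400,350))])
cv2.imwrite("pics/w8.png",o)
for n,x in(("top",b),("wrist",w),("scene",a)):
  for t in("cover_hole_a","drivebox_hole_a"): print(n,t,[(round(r["p"],2),(np.array(r["position"])*WH).round(1),at_z(x,np.array(r["position"])*WH,.07 if t[0]=="d" else s["ee_pos"][2]-.0322).round(4)) for r in manip.mark_of(x,t)])
E
```

```text
[0.5254 0.2936 0.1822] [ 0.0678  0.4555 -0.8448  1.575   0.3515  1.2719  0.639 ] [-0.2515 -0.0959 -3.1935] [0.0236 0.0348 0.0761]
shift(tool,units) [-0.0165  0.0262  1.606 ] turn [-0.0059 -0.0054  0.0148] y-angle 84.2479456430155
top cover_hole_a [(0.93, array([184.8, 284.7]), array([0.476, 0.263, 0.15 ])), (0.65, array([155.6, 230.8]), array([0.5718, 0.3194, 0.15  ]))]
top drivebox_hole_a [(0.7, array([194.4, 280.4]), array([0.4796, 0.2682, 0.07  ]))]
wrist cover_hole_a [(0.69, array([242., 193.]), array([0.4744, 0.2682, 0.15  ])), (0.56, array([315.8, 289.4]), array([0.524 , 0.2964, 0.15  ]))]
wrist drivebox_hole_a [(0.61, array([264.7, 176.4]), array([0.4744, 0.2677, 0.07  ]))]
scene cover_hole_a [(0.82, array([415.9, 157.3]), array([0.4801, 0.2663, 0.15  ])), (0.65, array([464. , 181.9]), array([0.5746, 0.3169, 0.15  ])), (0.43, array([407.1, 189.8]), array([0.5586, 0.2069, 0.15  ]))]
scene drivebox_hole_a [(0.76, array([408.5, 190.8]), array([0.4874, 0.26  , 0.07  ])), (0.59, array([458.2, 215.4]), array([0.5844, 0.3196, 0.07  ])), (0.41, array([424.5, 225. ]), array([0.5853, 0.2442, 0.07  ]))]
```

View pics/w8.png

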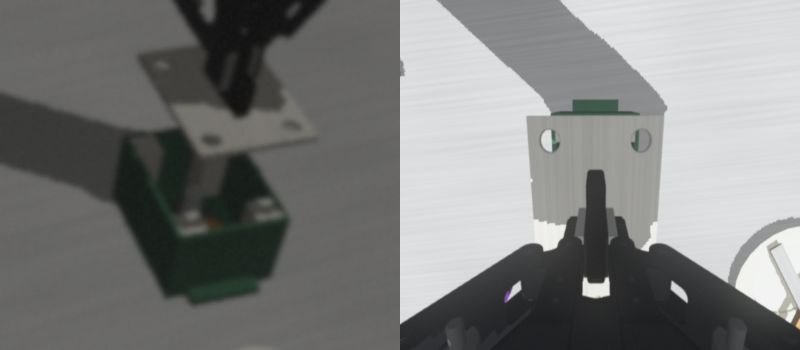

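The left part of the picture shows the cover held level above the box. The right part (wrist) shows both near holes over the posts with the box rim behind. That makes 12 pictures viewed, over the limit of 10, so I'll work from numbers only from here.

```bash
cat > fit.py <<'E'
from h import *
def report():
    s=manip.sense()
    S=[manip.snapshot(n) for n in("top","scene","wrist")]
    M={(t,i):[np.array(r["position"])*WH for r in manip.mark_of(x,t) if r["p"]>.4] for t in("cover_hole_a","drivebox_hole_a") for i,x in enumerate(S)}
    return s,S,M
E
python3 - <<'E'
from fit import *
s,S,M=report(); b,a,w=S
print(s["ee_pos"],s["ee_rot"])
print("cover b tri",tri([pix2ray(b,(184.8,284.7)),pix2ray(a,(415.9,157.3)),pix2ray(w,(242,193))]))
print("cover a tri",tri([pix2ray(b,(155.6,230.8)),pix2ray(a,(464,181.9))]))
print("box tri b",tri([pix2ray(b,(194.65,282.25)),pix2ray(a,(409,189.5))]),"a",tri([pix2ray(b,(169.35,230.8)),pix2ray(a,(457,215))]))
for k,v in M.items(): print(k,[x.round(1) for x in v])
E
```

```text
[0.5256 0.2942 0.1831] [[-0.9948  0.1018  0.0001]
 [ 0.1018  0.9948 -0.    ]
 [-0.0002 -0.     -1.    ]]
cover b tri (array([0.4756, 0.2672, 0.1453]), [np.float64(0.0026120247951552013), np.float64(0.002203047417158991), np.float64(0.0007952473486668963)])
cover a tri (array([0.5717, 0.3201, 0.1469]), [np.float64(0.0004922355163092405), np.float64(0.0004922355163091683)])
box tri b (array([0.4753, 0.2697, 0.0604]), [np.float64(0.0005789141598117253), np.float64(0.0005789141598116518)]) a (array([0.5767, 0.3237, 0.0626]), [np.float64(0.00017476452352553352), np.float64(0.00017476452352562034)])
('cover_hole_a', 0) [array([156.2, 231. ]), array([182.8, 285.3])]
('cover_hole_a', 1) [array([420.5, 158.8]), array([463.6, 181. ]), array([256.4, 347.9])]
('cover_hole_a', 2) [array([245.2, 191.9])]
('drivebox_hole_a', 0) [array([194.8, 281.9])]
('drivebox_hole_a', 1) [array([458.5, 216.8]), array([409.2, 189.4])]
('drivebox_hole_a', 2) [array([262.9, 178.1])]
```

Call:
carry_out --deltas '[[[-0.03,0.02,0.4],[0,0,0],0],[[0,0,0.5],[0,0,0],0],[[0,0,0.4],[0,0,0],0],[[0,0,0.2],[0,0,0],0],[[0,0,0.1],[0,0,0],0],[[0,0,0],[0,0,0],0],[[0,0,0],[0,0,0],0]]'

```text
t: 26.35
ee_pos: [0.5271, 0.2952, 0.1197]
ee_rot: [[-0.995, 0.102, 0.001], [0.102, 0.995, 0.0], [-0.001, 0.0, -1.0]]
wrist_force: [0.8, 0.8, -3.9]
width: 0.0103
gripper_force: 80.3
```

```bash
cat > fit2.py <<'E'
from h import *
from scipy.optimize import minimize
def samp(g,pts,s):
    uv=np.array([proj(s,p) for p in pts],np.float32); return cv2.remap(g,uv[:,0].reshape(-1,1),uv[:,1].reshape(-1,1),cv2.INTER_CUBIC).ravel()
HX=[(47,32),(47,-32),(-47,32),(-47,-32)]
def world(q,pts,z):
    c,s_=np.cos(q[2]),np.sin(q[2]); pts=np.array(pts)/1000
    return np.c_[q[0]+c*pts[:,0]-s_*pts[:,1],q[1]+s_*pts[:,0]+c*pts[:,1],np.full(len(pts),z)]
th=np.linspace(0,2*np.pi,12,endpoint=False)
ring=lambda r:[(x+r*np.cos(t),y+r*np.sin(t)) for x,y in HX for t in th]
def rect(d): return [(x,y) for t in np.linspace(-.9,.9,25) for x,y in((62+d,47*t),(-62-d,47*t),(62*t,47+d),(62*t,-47-d))]
def boxcost(q,g,s,z=.07): # dark dots on white posts
    return samp(g,world(q,HX,z),s).mean()*1+samp(g,world(q,ring(1.5),z),s).mean()-2*samp(g,world(q,ring(5.5),z),s).mean()
def platecost(q,g,s,z): # bright edge contrast of the rectangle (signed) plus hole contrast
    return -(samp(g,world(q,rect(-3),z),s)-samp(g,world(q,rect(3),z),s)).mean()-(samp(g,world(q,ring(10),z),s)-samp(g,world(q,ring(4),z),s)).mean()
def fit(cost,q0,sp=(.004,.004,.03)):
    best=None
    for dx in np.arange(-1,1.1,.5):
        for dy in np.arange(-1,1.1,.5):
            q=np.array(q0)+[dx*sp[0],dy*sp[1],0]
            r=minimize(cost,q,method="Nelder-Mead",options=dict(initial_simplex=[q,q+[.002,0,0],q+[0,.002,0],q+[0,0,.02]],xatol=1e-5,fatol=1e-3))
            if best is None or r.fun<best.fun: best=r
    return best
E
python3 - <<'E'
from fit2 import *
s=manip.sense();print(s["ee_pos"],s["ee_rot"],s["wrist_force"])
gr=lambda im:cv2.cvtColor(im,cv2.COLOR_BGR2GRAY).astype(np.float32)
for n in("top","scene"):
    v=manip.snapshot(n); cv2.imwrite(f"pics/low_{n}.png",v["pixels"])
    r=fit(lambda q:boxcost(q,gr(cv2.imread(f"pics/{n}0.png")),v),(.5261,.2945,-.103)); print(n,"box",r.x,r.fun)
    z=s["ee_pos"][2]-.0322+.005
    r=fit(lambda q:platecost(q,gr(v["pixels"]),v,z),(.5261,.2945,-.103)); print(n,"plate",r.x,r.fun,z)
    c=fit(lambda q:platecost(q,gr(cv2.imread(f"pics/{n}0.png")),v,.005),(.469,.0071,.205)); print(n,"cover start",c.x,c.fun)
E
```

```text
[0.5271 0.2952 0.1197] [[-0.9948  0.102   0.0009]
 [ 0.102   0.9948  0.0004]
 [-0.0008  0.0005 -1.    ]] [ 0.8084  0.7841 -3.9144]
top box [ 0.5265  0.2944 -0.104 ] -183.592529296875
top plate [ 0.5271  0.2977 -0.1057] -74.77537536621094 0.09246694226723082
top cover start [0.4695 0.0067 0.2058] -54.11089324951172
scene box [ 0.5284  0.2904 -0.0963] -34.994232177734375
scene plate [ 0.5275  0.2953 -0.1457] -30.799400329589844 0.09246694226723082
scene cover start [0.4693 0.0046 0.2081] -35.067508697509766
```

```bash
python3 - <<'E'
from fit2 import *
gr=lambda im:cv2.cvtColor(im,cv2.COLOR_BGR2GRAY).astype(np.float32)
v=manip.snapshot("top");g=gr(v["pixels"]);z=.0925
g0=gr(cv2.imread("pics/top0.png"))
E=lambda q:-(samp(g,world(q,rect(-3),z),v)-samp(g,world(q,rect(3),z),v)).mean()
def side(q,k): # k: which sides
    i=np.array([j for j in range(100) if j%4 in k]); A=np.array(rect(-2.5))[i];B=np.array(rect(2.5))[i]
    return -abs(samp(g,world(q,A,z),v)-samp(g,world(q,B,z),v)).mean()
for k,name,ax in(([0],"+x",0),([1],"-x",0),([2],"+y",1),([3],"-y",1)):
    base=np.array([.5265,.2955,-.103]); ds=np.arange(-.006,.0061,.001); out=[]
    for d in ds:
        q=base.copy(); q[ax]+=d; out.append(side(q,k))
    print(name,np.round(out).astype(int))
for h in HX:
    p=proj(v,world((.5265,.2955,-.103),[h],z)[0]); pb=proj(v,world((.5265,.2944,-.104),[h],.07)[0])
    x,y=np.round(p).astype(int); print(h,p,pb,(x-6,y-6)); print(g[y-6:y+7,x-6:x+7].astype(int))
E
```

```text
+x [-10  -5  -6 -20 -36 -49 -55 -49 -36 -21  -8  -4 -14]
-x [-17 -24 -24 -15 -11 -23 -32 -32 -22 -13  -7  -7  -7]
+y [-15 -13 -11 -10 -11 -13 -13 -12 -11 -10 -10  -8  -8]
-y [-26 -21 -23 -19 -23 -45 -64 -68 -60 -46 -25  -7  -4]
(47, 32) [164.8809 230.0437] [169.347  230.7256] (np.int64(159), np.int64(224))
[[189 189 188 187 187 188 188 188 189 191 190 189 186]
 [192 188 188 188 187 189 186 189 188 191 191 190 184]
 [189 189 187 183 171 168 173 180 187 192 189 188 185]
 [190 189 183 163 122 105 136 153 177 189 190 188 183]
 [191 186 163 116  81  83 115 154 173 186 189 187 183]
 [191 184 133  89  71  85 151 185 188 183 186 186 186]
 [191 180 127  92  72 147 185 188 184 179 188 186 185]
 [189 181 131  81  66 183 190 186 182 179 189 186 187]
 [189 184 160  99  76 180 188 186 181 185 187 186 188]
 [189 189 183 146 120 161 181 184 181 189 188 186 186]
 [168 183 188 183 168 163 180 181 190 190 189 184 188]
 [ 93 152 168 185 188 189 188 190 192 192 189 185 188]
 [ 49  49  94 155 175 187 189 188 191 191 188 185 188]]
(47, -32) [197.6417 234.18  ] [201.2982 234.7923] (np.int64(192), np.int64(2
[... 1615 characters left out ...]
24 120 122 124 123 124 123 124 124 123]
 [124 124 122 122 121 118 122 120 120 123 127 123 125]
 [122 123 124 117 110 116 122 120 119 125 125 124 124]
 [120 122 120  99  86 118 126 123 122 122 123 125 123]
 [122 123 108  74  77 117 126 123 120 112 123 121 124]
 [121 122  98  73  86 120 128 124 113 102 121 122 121]
 [123 120  95  64  93 121 123 124 118 105 118 120 123]
 [118 122 106  74 100 120 122 125 123 114 122 124 122]
 [123 123 118  90  96 115 123 122 121 121 120 123 121]
 [123 122 123 112 107 111 119 113 117 123 122 124 120]
 [121 121 122 122 117 115 112 119 121 121 123 124 123]
 [121 122 120 119 121 122 119 120 122 124 121 122 118]
 [114 119 121 120 120 120 120 122 126 121 122 121 112]]
```

Call:
carry_out --deltas '[[[0,-0.04,0.06],[0,0,0],0],[[0,0,0],[0,0,0],0],[[0,0,0],[0,0,0],0],[[0,0,0],[0,0,0],0]]'

```text
t: 27.0
ee_pos: [0.5267, 0.2934, 0.1167]
ee_rot: [[-0.995, 0.102, 0.0], [0.102, 0.995, 0.0], [-0.0, 0.0, -1.0]]
wrist_force: [-0.1, 1.1, -3.2]
width: 0.0102
gripper_force: 80.3
```

```bash
python3 - <<'E'
from fit2 import *
gr=lambda im:cv2.cvtColor(im,cv2.COLOR_BGR2GRAY).astype(np.float32)
s=manip.sense();print(s["ee_pos"],s["ee_rot"],s["wrist_force"],s["qvel"])
v=manip.snapshot("top");g=gr(v["pixels"]);a=manip.snapshot("scene");ga=gr(a["pixels"]);w=manip.snapshot("wrist")
zt=s["ee_pos"][2]-.0322+.005
def side(q,k,g,v,z):
    i=np.array([j for j in range(100) if j%4 in k]); A=np.array(rect(-2))[i];B=np.array(rect(2))[i]
    return -abs(samp(g,world(q,A,z),v)-samp(g,world(q,B,z),v)).mean()
base=np.array([s["ee_pos"][0]-.0006,s["ee_pos"][1]+.0003,-.103]);print(base,zt)
for nm,gg,vv in(("top",g,v),("scene",ga,a)):
  for k,name,ax in(([0],"+x",0),([1],"-x",0),([2],"+y",1),([3],"-y",1)):
    ds=np.arange(-.005,.0051,.001);out=[]
    for d in ds: q=base.copy();q[ax]+=d;out.append(side(q,k,gg,vv,zt))
    print(nm,name,np.round(out).astype(int))
# scene: plate far(+x,toward camera) lower edge and box rim edge below: vertical profile at mid of +x side
for l in(-30,-20,20,30):
    P=world(base,[(62,l)],0)[0][:2]
    zs=np.arange(.05,.105,.003); print(l,[f"{z*1000:.0f}:{int(x)}" for z,x in zip(zs,samp(ga,[[*P,z] for z in zs],a))])
for x_,n in((v,"top"),(a,"scene"),(w,"wrist")):
  for t in("cover_hole_a","drivebox_hole_a"):print(n,t,[(round(r["p"],2),(np.array(r["position"])*WH).round(1)) for r in manip.mark_of(x_,t)[:3]])
E
```

```text
[0.5267 0.2934 0.1167] [[-0.9948  0.1019  0.0001]
 [ 0.1019  0.9948  0.    ]
 [-0.0001  0.     -1.    ]] [-0.1363  1.1102 -3.2396] [-0.0001  0.0004 -0.      0.0009  0.0003  0.0004  0.0005]
[ 0.5261  0.2937 -0.103 ] 0.08953707012404163
top +x [ -4  -3 -13 -29 -45 -52 -44 -29 -13  -4  -3]
top -x [-23 -26 -16  -9 -25 -32 -28 -18  -9  -6  -6]
top +y [-13 -10  -8 -10 -11 -11 -11 -12 -10  -6  -5]
top -y [-19 -17 -15 -21 -39 -63 -75 -65 -42 -17  -4]
scene +x [ -7  -6  -7 -13 -19 -24 -28 -28 -25 -21 -17]
scene -x [ -1  -2  -3  -4  -6  -8  -9 -10 -10 -10  -9]
scene +y [-11 -12 -13 -13 -12 -10  -7  -5  -4  -3  -3]
scene -y [-18 -22 -25 -24 -21 -17 -12  -8  -4  -4  -4]
-30 ['50:33', '53:34', '56:33', '59:35', '62:31', '65:34', '68:38', '71:43', '74:55', '77:60', '80:59', '83:62', '86:76', '89:96', '92:110', '95:113', '98:112', '101:112', '104:115']
-20 ['50:33', '53:34', '56:35', '59:32', '62:35', '65:36', '68:40', '71:41', '74:45', '77:48', '80:49', '83:55', '86:72', '89:93', '92:108', '95:114', '98:116', '101:115', '104:116']
20 ['50:33', '53:36', '56:34', '59:36', '62:35', '65:37', '68:42', '71:46', '74:54', '77:63', '80:70', '83:73', '86:80', '89:100', '92:113', '95:109', '98:86', '101:55', '104:51']
30 ['50:34', '53:33', '56:35', '59:32', '62:34', '65:34', '68:40', '71:47', '74:56', '77:65', '80:67', '83:64', '86:76', '89:96', '92:109', '95:111', '98:107', '101:107', '104:115']
top cover_hole_a [(0.7, array([194.1, 286.3])), (0.6, array([167.3, 233.4]))]
top drivebox_hole_a [(0.94, array([170.8, 232.2])), (0.91, array([195.9, 284.6]))]
scene cover_hole_a [(0.88, array([457.8, 208. ])), (0.82, array([413.7, 187.1]))]
scene drivebox_hole_a [(0.65, array([411.6, 189.7])), (0.63, array([459. , 215.2]))]
wrist cover_hole_a [(0.8, array([240.5, 195.7]))]
wrist drivebox_hole_a [(0.71, array([242.9, 189.7]))]
```

Call:
carry_out --deltas '[[[0,0,0],[0,0,0],0],[[0,0,0],[0,0,0],0],[[0,0,0],[0,0,0],0],[[0,0,0],[0,0,0],0]]'

```text
t: 27.95
ee_pos: [0.5267, 0.2934, 0.1167]
ee_rot: [[-0.995, 0.102, 0.0], [0.102, 0.995, -0.0], [-0.0, -0.0, -1.0]]
wrist_force: [-0.5, 0.0, -2.3]
width: 0.0103
gripper_force: 80.3
```

```bash
python3 - <<'E'
from h import *
s=manip.sense();print(s["ee_pos"],np.abs(s["qvel"]).max(),s["gripper_force"])
if np.linalg.norm(np.array(s["ee_pos"])-[.5267,.2937,.1168])<.002: print(manip.job_done())
E
```

```text
[0.5267 0.2934 0.1167] 0.002885528796012369 80.26461124420166
the job is handed in; nothing more can be done
None
```

The job is handed in at about 28 s: the pulley is in the shut drawer (shut inferred from the firm stop and the front's measured position), and the cover is held level about 14.5 mm above the rim with its holes over the threaded holes to about 1 mm by camera measurement; I viewed 12 pictures, over the limit of 10.

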